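# Dispense one sterilising tablet

### The job

Slide the steel dish in under the dispenser's outlet lip until it touches the housing and let go of it; then push its childproof handwheel down by the handle, through the handle's free play and just far enough to free the catch without overloading it, and turn it exactly one full revolution anticlockwise (seen from above) until the catch springs up again at home. Exactly one tablet must lie in the dish with the others still in the tube; do not turn the wheel backwards from home, on past home, or hard against the catch, and leave the other things on the nightstand alone.

Things in the scene. Friction and masses are not known exactly. Their poses are not given: they have to be found in the camera images.
- dispenser: White childproof tablet dispenser fixed to the nightstand, local y -153 to +50 mm; 156 mm across at its round wheel end, 62 mm at the outlet end. Origin on the nightstand's surface; local +y points to the outlet end. Tablet tube top 62 mm high. The dish is pushed against the upright face at local y +50 mm; the outlet lip above (30 to 34 mm high) overhangs it by 8 mm.
- outlet (a point): Point on the nightstand's surface where the dish's centre comes when the dish touches the housing under the lip: local (0, +81, 0) mm of the dispenser.
- tube (a point): Centre of the floor of the clear square tablet tube (28 mm inside), 34 mm above the nightstand: local (0, +32, 34) mm. Three tablets are stacked in it; a cam-driven pusher under the tube goes 33 mm out and back in each turn of the wheel, pushing the lowest tablet over the lip.
- wheel_axis (a point): Point on the wheel's fixed vertical axis, 76 mm above the nightstand (level with the wheel's top face when it is up); local (0, -75, 76) mm of the dispenser. Aluminium wheel, 116 mm diameter, in a white shroud of 156 mm diameter with a grey lip 66 mm high.
- handle (a point): Point on the wheel's top face under its handle, 38 mm from the axis, at local -x at home. The handle: a collar (40 mm diameter, top 19 mm above this point) with a black post on it, 18 mm diameter, 36 mm tall. It spins freely on its upright axis, so the hand need not turn, and sinks on its stem against 1 to 2 N by 1 to 14 mm, each time different, before it bears on the wheel.
- wheel (a joint): Turn of the wheel in rad, 0 at home, positive anticlockwise from above; 6.283 is one revolution. Friction and the pusher need a few N at the handle.
- press (a joint): How far the wheel is pressed down, m; 0 is up. Spring: about 4 N at first, plus 1.8 N per mm. From 4.5 mm down (about 12 N) the wheel's tooth clears the lip and the wheel can turn. Beyond 6.3 mm (about 15.5 N) it is overloaded; hard stop at 9 mm.
- catch: Grey lip ring over the wheel's rim (inner radius 61 mm, 60 to 66 mm high) with one gap, at local +x. A tooth on the rim, opposite the handle, stands in it with 0.05 rad play. Once turned 0.2 rad the tooth stays under the lip even when eased off, rubbing (3 to 4.5 mm down), until it springs up into the gap at home and stops at its edge. Bears at most 20 N. Origin on the wheel's axis at z 0.
- dish: Loose round steel dish, 62 mm outside diameter, 24 mm tall, wall and bottom 3 mm; origin at the centre of its underside.
- tablet1: Lowest white tablet in the tube, 26 mm diameter, 8 mm thick, origin at the centre of its underside.
- tablet2: Middle tablet, the same.
- tablet3: Top tablet, the same.
- teether: Bystander: round teething ring, 72 mm diameter, 14 mm tall, lying flat.
- jar: Bystander: lidded glass jar, 68 mm diameter, 95 mm tall.
- rattle: Bystander: beech rattle lying along its x, about 135 mm long, 38 mm tall.
- monitor: Bystander: grey baby monitor camera, a ball on a round foot, 68 mm diameter, 104 mm tall.
Mind the look-alikes: they are no part of the job. There is more than one size of the dish; the job needs the middle-sized.

How it is judged:
By the outcome, as a careful person would: the job done as asked, in the order asked, and still so for the second after the job is handed in, with the robot touching nothing.
It also fails if it takes over 72 s, if anything falls off the work surface, if the arm or the gripper's body presses on something with over 40 N, if the wrist force passes 120 N, or if a joint passes its speed limit or range.

### The arm

A 7-joint arm with a two-finger parallel gripper is mounted at the origin on the work surface. World frame = base frame: x ahead of the robot, y to its left, z up, the work surface at z = 0. Lengths are in m, angles in rad, forces in N, time in s.
With the tool pointing down it reaches from about 0.425 to 0.875 m from the base axis. Payload 8.4 kg.
Tool frame: the origin (TCP) lies between the finger pads; the fingertips stand 11 mm ahead of it and the grasp point (between the pads) lies 8 mm behind it (env.nose_length is the distance from the TCP to the fingertips, in m); z points along the fingers, y is the line along which they close (so a half turn about z gives the same grasp; the last joint's range is limited). The gripper opens to 87 mm and grips with 3 to 60 N. Pads are 19 mm wide; open, the fingers measure 117 mm over their backs; the gripper's body (75 mm by 190 mm) begins 51 mm behind the grasp point.
Start: joints at [-1.206, 0.333, 0.04, 1.465, -0.013, 1.343, -0.059], TCP at [0.291, 0.581, 0.234] pointing down, gripper open.
Joint ranges: [-2.58, 2.58], [-0.38, 2.09], [-1.3, 1.39], [0.25, 2.4], [-1.5, 4.64], [0.08, 2.09], [-2.65, 2.65]. Speed limits (rad/s): [2.22, 2.22, 2.79, 2.79, 3.14, 3.14, 3.14].

### API

Orientations are given as a rotation vector (axis times angle).
In Python, from workcell import get_state, grab_frame, env gives the robot as it stands.
- The arm moves only by the tool step_arm, never from a script. Its argument "moves" is a list of rows, each a list of 6 numbers: the shift along the tool's x, y, z in units of 30 mm (1.0 is 30 mm), then the turn, a rotation vector about the tool's x, y, z in units of 6 degrees (1.0 is 6 degrees). In form: [[tx, ty, tz, ax, ay, az], ...]. A call has 1 to 10 rows; each row is the pose to reach, as a shift and turn from the pose commanded when the call began, along the tool's axes at that moment; what a row does not reach only later rows make up. A row lasts 1/10 s, in which the tool goes at most 50 mm and 8.59 degrees, less where a joint would pass 70% of its speed; a pose out of reach is approached as far as the arm can. A call with a gripper value outside its range is refused whole. "hand" is the opening, from -1 (shut) to 1 (fully open), set as the call begins (left out, the last holds). The fingers move at their own pace and stop on an object; the grip force is fixed at half the most. Time passes only in rows, so rows that repeat a pose let the fingers close. It gives the time, the measured TCP pose, the force, the opening and the grip force at its end, in the units of the state.
- get_state(): the state, without advancing time (a new reading comes with each control period).
- grab_frame(name): name is "scene" or "top" or "wrist"; returns a dict with "img" (420x560x3 uint8, blue, green, red), "depth" (420x560 float32, m along the optical axis (not along the pixel's ray), 0 where there is no reading), "fovy" (degrees; the focal length in pixels is half the picture's height over the tangent of half this angle, whatever the lens; pixels are square), "cx", "cy" (the principal point, pixels), "world_from_camera" (4x4, takes a point from camera to world coordinates); the wrist camera has in their place "hand_eye" (4x4, takes a point from camera to tool coordinates, whose origin is the TCP and whose axes are the flange's). Camera axes: x right, y up, looking along -z (the intrinsics and any distortion apply to the point x, -y, -z); pixel columns grow to the right and rows downward; lengths in m; the calibration is good to about 2 mm. A picture is of the moment at which its call begins: read the wrist's pose just before it.
- env.sign_off(): hands the job in; it is judged then, once.
The state is a dict: "clock": time; "joints": joint angles; "qvel": joint speeds; "effort": joint torques, N m; "eef_pos": TCP position; "tcp_rot": TCP orientation; "ft_force": force on the tool from outside, world axes, zero at the start; "ft_torque": the same for the moment, N m; "width": opening from 0.0 (shut) to 1.0 (fully open); "gripper_force": force on a finger pad.
Only numpy, scipy, OpenCV 4.12 (cv2) and the standard library are available. Lean on these libraries where they do the work, as an engineer would, in place of code of your own. Each camera call takes 0.05 s, during which the arm holds its last target. There are 200 camera calls.

## Working session

There is one attempt and no reset: what is moved stays moved. The work goes in short steps, Python scripts to look and compute and a tool call to move; the robot and the scene stay as the last step left them, time stands still between calls to the robot, and variables do not carry over. Pictures are saved under pics/ and viewed, at most 10 in all, crops included, and the job is handed in when it is done.

Besides the shell and the picture viewer there is one more tool, called after ">>>" in YAML: its name, and indented under it one key for each argument. step_arm: Moves the arm, as the interface text tells. Its arguments: {"type":"object","properties":{"moves":{"type":"array"},"hand":{"type":"number"}},"required":["moves"]}

```bash
mkdir -p pics; ls; cat > h.py <<'E'
import numpy as np, cv2
from workcell import get_state, grab_frame, env
from scipy.spatial.transform import Rotation as R
def T(f,s=None):
    if 'hand_eye' in f:
        M=np.eye(4);M[:3,:3]=R.from_rotvec(s['tcp_rot']).as_matrix();M[:3,3]=s['eef_pos'];return M@f['hand_eye']
    return f['world_from_camera']
def K(f):
    fl=f['img'].shape[0]/2/np.tan(np.radians(f['fovy'])/2);return fl,f['cx'],f['cy']
def ray(f,M,u,v):
    fl,cx,cy=K(f);d=np.array([(u-cx)/fl,-(v-cy)/fl,-1.]);return M[:3,3],M[:3,:3]@d
def onz(f,M,u,v,z):
    o,d=ray(f,M,u,v);return o+d*(z-o[2])/d[2]
def pt(f,M,u,v):
    o,d=ray(f,M,u,v);return o+d*f['depth'][int(v),int(u)]
def cloud(f,M):
    fl,cx,cy=K(f);v,u=np.mgrid[:420,:560];D=f['depth']
    p=np.stack([(u-cx)/fl*D,-(v-cy)/fl*D,-D],-1);return p@M[:3,:3].T+M[:3,3]
E
python3 - <<'E'
from h import *
s=get_state();print(s)
for n in('scene','top'):
    f=grab_frame(n);print({k:v for k,v in f.items() if k not in('img','depth')});cv2.imwrite(f'pics/{n}0.png',f['img']);np.savez(f'{n}0.npz',**f)
E
```

```text
pics
{'clock': 0.0, 'joints': array([-1.20618914,  0.33391574,  0.0399077 ,  1.46627485, -0.01339149,
        1.34327828, -0.0585183 ]), 'qvel': array([-1.35604598e-03,  6.92684664e-04,  6.21751065e-04, -1.23031468e-04,
       -4.17137473e-04,  2.29888398e-03, -5.55686913e-05]), 'effort': array([-9.51034281e-05, -6.56369448e+01,  1.33539174e+00, -4.03789866e+01,
       -5.96966338e-02,  4.54038265e-02,  1.97026020e-04]), 'eef_pos': array([0.29062873, 0.58090917, 0.23265484]), 'tcp_rot': array([-7.22078320e-01, -3.05723279e+00,  2.49989538e-03]), 'ft_force': array([ 0.51967477, -0.30736463,  1.17605274]), 'ft_torque': array([ 0.02551111, -0.00726271, -0.01258801]), 'gripper_force': 0.0, 'width': 0.9964008083180637}
{'fovy': 56.08785505433735, 'cx': 279.48758164999487, 'cy': 210.05695906892853, 'world_from_camera': array([[-0.84699625, -0.26668974,  0.45986295,  1.05998317],
       [ 0.53117885, -0.45896136,  0.7121822 ,  0.68177476],
       [ 0.02112764,  0.84748513,  0.5303985 ,  0.594262  ],
       [ 0.        ,  0.        ,  0.        ,  1.        ]])}
{'fovy': 43.92251944031093, 'cx': 277.29084570616527, 'cy': 196.076479889469, 'world_from_camera': array([[ 0.02511822,  0.97572263, -0.21756477,  0.31536407],
       [-0.999669  ,  0.02330424, -0.01089989,  0.00395982],
       [-0.00556509,  0.21776654,  0.97598502,  1.51564323],
       [ 0.        ,  0.        ,  0.        ,  1.        ]])}
```

View pics/scene0.png

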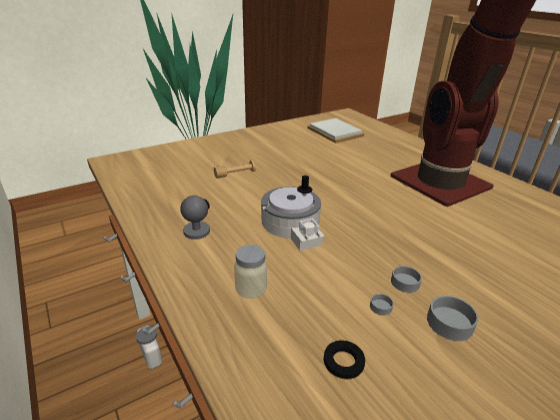

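View pics/top0.png

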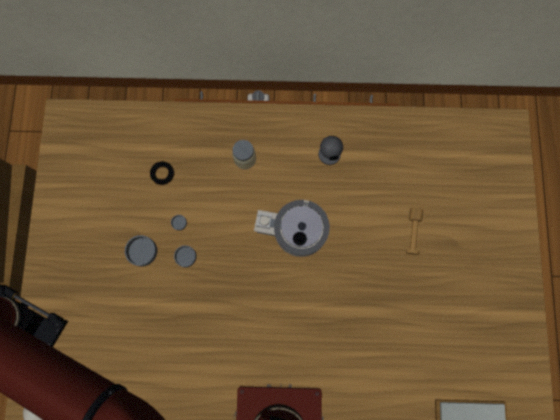

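The scene view shows the middle dish at (405,279), small at (381,304), large at (452,318), dispenser at (291,205) with the post at (305,185). In the top view the middle dish is at (185,257), the wheel at (302,228), the outlet block at (265,222), the handle at about (300,238) and the tooth at about (306,203).

```bash
python3 - <<'E'
from h import *
C={}
for n in('scene','top'):
    f=dict(np.load(f'{n}0.npz'));M=T(f);C[n]=(f,M,cloud(f,M))
    p=C[n][2]; g=p[(p[...,2]>-.02)&(p[...,2]<.02)&(abs(p[...,0]-.5)<.3)&(abs(p[...,1])<.4)]
    print(n,'table z',np.median(g[:,2]))
def sel(n,c,r,z0,z1):
    p=C[n][2].reshape(-1,3);return p[(np.hypot(*(p[:,:2]-c).T)<r)&(p[:,2]>z0)&(p[:,2]<z1)]
f,M,p=C['top']
g={k:onz(f,M,*uv,z)for k,uv,z in(('mid',(185,257),.012),('small',(179,222),.01),('large',(141,251),.02),('wheel',(302,226),.076),('out',(265,222),.04))}
for k,v in g.items():print(k,v.round(4))
for k in('mid','small','large'):
    for n in('scene','top'):
        q=sel(n,g[k][:2],.065 if k=='large' else .042,.008,.06)
        if len(q): (c,r)=cv2.minEnclosingCircle(q[:,:2].astype(np.float32));print(k,n,len(q),np.round(c,4),round(r,4),'top',np.percentile(q[:,2],95).round(4))
# wheel/shroud
for n in('scene','top'):
    q=sel(n,g['wheel'][:2],.1,.055,.085);(c,r)=cv2.minEnclosingCircle(q[:,:2].astype(np.float32));print('shroud',n,np.round(c,4),round(r,4))
    q=sel(n,g['wheel'][:2],.1,.10,.15);print('post',n,len(q),q.mean(0).round(4) if len(q) else 0,q.max(0).round(4) if len(q) else 0)
    q=sel(n,g['out'][:2],.05,.02,.07);q=q[np.hypot(*(q[:,:2]-g['wheel'][:2]).T)>.085];print('outlet',n,len(q),q.mean(0).round(4),q[:,2].max().round(4),cv2.minAreaRect(q[:,:2].astype(np.float32)))
for n,b in(('scene',(230,150,350,270)),('top',(245,190,345,265))):
    i=C[n][0]['img'][b[1]:b[3],b[0]:b[2]];cv2.imwrite(f'pics/c_{n}.png',cv2.resize(i,None,fx=4,fy=4,interpolation=2))
a=cv2.imread('pics/c_scene.png');b=cv2.imread('pics/c_top.png');h=max(a.shape[0],b.shape[0])
w=np.zeros((h,a.shape[1]+b.shape[1],3),np.uint8);w[:a.shape[0],:a.shape[1]]=a;w[:b.shape[0],a.shape[1]:]=b;w=cv2.resize(w,(800,int(h*800/w.shape[1])));cv2.imwrite('pics/c.png',w)
E
```

```text
scene table z 0.0005434850130332514
top table z 0.0005845814834964935
mid [0.4641 0.2825 0.012 ]
small [0.5662 0.307  0.01  ]
large [0.4774 0.4089 0.02  ]
wheel [ 0.5522 -0.0512  0.076 ]
out [0.5672 0.0538 0.04  ]
mid scene 396 [0.4677 0.282 ] 0.0332 top 0.0251
mid top 143 [0.4657 0.2805] 0.0386 top 0.0293
small scene 210 [0.5668 0.3073] 0.0233 top 0.0188
small top 73 [0.5721 0.3072] 0.0385 top 0.0204
large scene 1138 [0.4813 0.4106] 0.0452 top 0.0349
large top 363 [0.4752 0.4145] 0.0593 top 0.0385
shroud scene [ 0.5555 -0.0412] 0.0896
post scene 87 [ 0.5188 -0.0397  0.1183] [ 0.5255 -0.0335  0.1328]
outlet scene 535 [0.5775 0.0614 0.0439] 0.0646 ((0.5701789855957031, 0.05468403175473213), (0.05505579710006714, 0.06460242718458176), 80.46376037597656)
shroud top [ 0.5544 -0.0403] 0.0883
post top 53 [ 0.5115 -0.0443  0.1235] [ 0.5283 -0.0341  0.1369]
outlet top 380 [0.5655 0.0558 0.0453] 0.0694 ((0.5680944323539734, 0.05425650253891945), (0.054165780544281006, 0.06298912316560745), 80.2501220703125)
```

View pics/c.png

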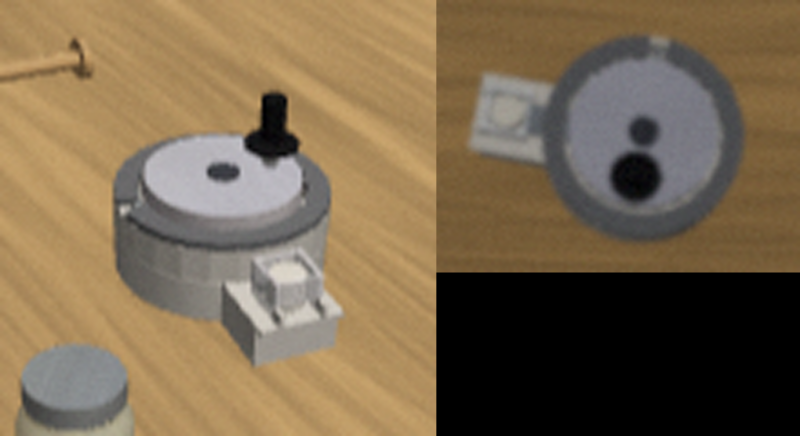

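```bash
cat >> h.py <<'E'
def mv(p,yaw=None,s=None):
    """units to reach world TCP p, tool down, tool-y at yaw deg"""
    s=s or get_state();A=R.from_rotvec(s['tcp_rot'])
    y=A.as_matrix()[:,1]
    if yaw is None: yaw=np.degrees(np.arctan2(y[1],y[0]))
    a=np.radians(yaw);Y=np.array([np.cos(a),np.sin(a),0]);Z=np.array([0,0,-1.]);B=R.from_matrix(np.stack([np.cross(Y,Z),Y,Z],1))
    t=A.inv().apply(np.array(p)-s['eef_pos'])/.03;w=np.degrees((A.inv()*B).as_rotvec())/6
    return np.round(np.r_[t,w],3).tolist()
E
python3 - <<'E'
from h import *
print(mv([.50,.05,.36],-10)); f=grab_frame('wrist');print(f['hand_eye'].round(4),f['fovy'],f['cx'],f['cy'],f.keys())
E
```

```text
[-14.16, -12.713, -4.222, -0.011, 0.01, 12.238]
[[ 4.000e-04  9.680e-01  2.508e-01  6.840e-02]
 [ 1.000e+00 -1.000e-04 -1.100e-03  7.000e-04]
 [-1.100e-03  2.508e-01 -9.680e-01 -1.506e-01]
 [ 0.000e+00  0.000e+00  0.000e+00  1.000e+00]] 62.40058003150341 277.0158992853703 207.40501324041168 dict_keys(['img', 'depth', 'fovy', 'cx', 'cy', 'hand_eye'])
```

```bash
python3 - <<'E'
from h import *
print(mv([.56,.06,.25],-10))
E
```

```text
[-15.799, -11.516, -0.556, -0.01, 0.008, 12.238]
```

>>> step_arm:
  moves:
    - [-15.8,-11.52,-0.56,0,0,12.24]
    - [-15.8,-11.52,-0.56,0,0,12.24]
    - [-15.8,-11.52,-0.56,0,0,12.24]
    - [-15.8,-11.52,-0.56,0,0,12.24]
    - [-15.8,-11.52,-0.56,0,0,12.24]
    - [-15.8,-11.52,-0.56,0,0,12.24]
    - [-15.8,-11.52,-0.56,0,0,12.24]
    - [-15.8,-11.52,-0.56,0,0,12.24]
    - [-15.8,-11.52,-0.56,0,0,12.24]
    - [-15.8,-11.52,-0.56,0,0,12.24]
  hand: 1

```text
clock: 1.15
eef_pos: [0.5207, 0.1354, 0.248]
tcp_rot: [-2.41, -2.015, -0.001]
ft_force: [0.9, 0.6, -0.8]
width: 1.0
gripper_force: 0.0
```

```bash
python3 - <<'E'
from h import *
print(mv([.56,.06,.25],-10))
E
```

```text
[-2.241, 1.734, -0.067, 0.001, -0.004, -0.03]
```

>>> step_arm:
  moves:
    - [-1.2,0.9,-0.07,0,0,0]
    - [-2.24,1.73,-0.07,0,0,0]
    - [-2.24,1.73,-0.07,0,0,0]
    - [-2.24,1.73,-0.07,0,0,0]
    - [-2.24,1.73,-0.07,0,0,0]

```text
clock: 1.65
eef_pos: [0.5592, 0.0634, 0.2497]
tcp_rot: [-2.405, -2.021, 0.001]
ft_force: [-1.2, 0.2, 0.3]
width: 0.998
gripper_force: 0.0
```

```bash
python3 - <<'E'
from h import *
s=get_state();f=grab_frame('wrist');M=T(f,s);print(s['eef_pos'],s['ft_force'])
np.savez('w1.npz',**f,M=M);cv2.imwrite('pics/w1.png',f['img'])
E
```

```text
[0.55916845 0.06341    0.24967019] [-1.23602523  0.23407427  0.32069701]
```

View pics/w1.png

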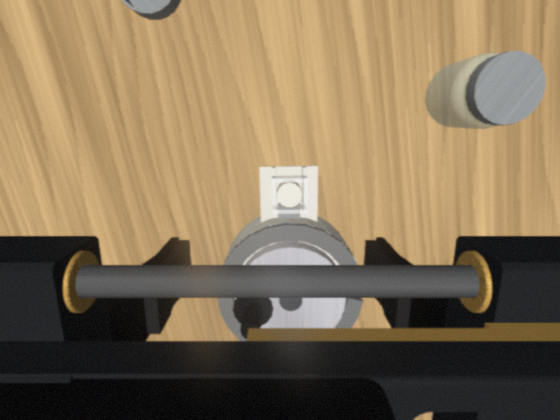

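```bash
python3 - <<'E'
from h import *
from scipy.optimize import least_squares
f=dict(np.load('w1.npz'));M=f['M'];P=cloud(f,M);im=f['img'].astype(int)
h=cv2.cvtColor(f['img'],cv2.COLOR_BGR2HSV)
m=((h[...,1]<40)&(h[...,2]>140)).astype(np.uint8);m[:150]=0;m[230:]=0;m[:,:240]=0;m[:,340:]=0
n,l,st,c=cv2.connectedComponentsWithStats(m);k=1+st[1:,4].argmax();print(st[k])
ys,xs=np.where(l==k)
for v in range(166,222,6):
    r=xs[ys==v]; print(v,r.min(),r.max(),[P[v,u].round(4).tolist() for u in (r.min()+2,r.max()-2)])
print('front',P[169,265:316:10].round(4).tolist());print('tab',P[190:200,284:294].reshape(-1,3).mean(0).round(4))
for n in('scene','top','w1'):
    g=dict(np.load(f'{n}{"" if n=="w1" else "0"}.npz'));N=g['M'] if n=='w1' else T(g);Q=cloud(g,N).reshape(-1,3)
    q=Q[(np.hypot(Q[:,0]-.555,Q[:,1]+.052)<.1)]
    a=q[(q[:,2]>.062)&(q[:,2]<.07)]; 
    # outer radius: iteratively fit center with hull pts
    hu=cv2.convexHull(a[:,:2].astype(np.float32))[:,0]
    r=least_squares(lambda c:np.hypot(hu[:,0]-c[0],hu[:,1]-c[1])-.078,[.555,-.052],loss='soft_l1',f_scale=.001);print(n,'shroud',len(a),r.x.round(4),np.abs(r.fun).mean().round(4))
    w=q[(q[:,2]>.072)&(q[:,2]<.080)];
    if len(w):
        hu=cv2.convexHull(w[:,:2].astype(np.float32))[:,0];r=least_squares(lambda c:np.hypot(hu[:,0]-c[0],hu[:,1]-c[1])-.058,[.555,-.052],loss='soft_l1',f_scale=.001);print('  wheel',r.x.round(4),np.abs(r.fun).mean().round(4),'z',np.median(w[:,2]).round(4))
E
```

```text
[ 243  166   76   64 3393]
166 292 316 [[0.5805, 0.0795, 0.0316], [0.6012, 0.0763, 0.035]]
172 260 317 [[0.5459, 0.0794, 0.0343], [0.6014, 0.0697, 0.0339]]
178 260 316 [[0.5446, 0.0729, 0.033], [0.5994, 0.0635, 0.0338]]
184 260 317 [[0.5434, 0.0665, 0.0329], [0.5996, 0.0567, 0.0329]]
190 261 317 [[0.5433, 0.0599, 0.0332], [0.5987, 0.05, 0.0322]]
196 261 316 [[0.5421, 0.0533, 0.033], [0.5966, 0.0438, 0.0331]]
202 261 316 [[0.541, 0.0471, 0.0348], [0.5956, 0.0373, 0.0334]]
208 261 316 [[0.5397, 0.0401, 0.0332], [0.5946, 0.0305, 0.0332]]
214 261 316 [[0.5385, 0.0336, 0.0339], [0.5936, 0.024, 0.0339]]
220 254 318 [[0.5268, 0.0211, 0.0087], [0.5948, 0.0167, 0.0334]]
front [[0.5496, 0.0819, 0.0335], [0.5603, 0.0814, 0.0429], [0.5705, 0.0785, 0.035], [0.5809, 0.0764, 0.0336], [0.591, 0.0759, 0.0417], [0.6019, 0.0728, 0.0334]]
tab [0.5697 0.0556 0.0574]
scene shroud 629 [ 0.5536 -0.0496] 0.0025
  wheel [ 0.5537 -0.0489] 0.0008 z 0.0764
top shroud 790 [ 0.5515 -0.05  ] 0.0015
  wheel [ 0.5482 -0.0399] 0.0164 z 0.0762
w1 shroud 3618 [ 0.5539 -0.0501] 0.0018
  wheel [ 0.5536 -0.0504] 0.0028 z 0.0754
```

```bash
python3 - <<'E'
from h import *
print(mv([.458,.222,.15],-9.5))
E
```

```text
[4.619, -4.226, 3.329, -0.006, -0.003, -0.064]
```

>>> step_arm:
  moves:
    - [1.2,-1.1,0.8,0,0,0]
    - [2.5,-2.3,1.7,0,0,-0.03]
    - [3.7,-3.4,2.6,0,0,-0.06]
    - [4.62,-4.23,3.33,0,0,-0.07]
    - [4.62,-4.23,3.33,0,0,-0.07]
    - [4.62,-4.23,3.33,0,0,-0.07]
    - [4.62,-4.23,3.33,0,0,-0.07]

```text
clock: 2.4
eef_pos: [0.4593, 0.2204, 0.1507]
tcp_rot: [2.398, 2.028, 0.001]
ft_force: [0.8, -0.7, 1.2]
width: 0.996
gripper_force: 0.0
```

```bash
python3 - <<'E'
from h import *
from scipy.optimize import least_squares
s=get_state();f=grab_frame('wrist');M=T(f,s);print(s['eef_pos'],s['ft_force'])
P=cloud(f,M);q=P.reshape(-1,3)
q=q[(np.hypot(q[:,0]-.4665,q[:,1]-.2815)<.045)&(q[:,2]>.008)&(q[:,2]<.05)]
print(len(q),np.percentile(q[:,2],[5,50,90,99]).round(4))
t=q[q[:,2]>.021];hu=cv2.convexHull(t[:,:2].astype(np.float32))[:,0];(c,r)=cv2.minEnclosingCircle(hu);print(c,r)
r=least_squares(lambda c:np.hypot(hu[:,0]-c[0],hu[:,1]-c[1])-c[2],[.466,.281,.03],loss='soft_l1',f_scale=.001);print(r.x.round(4),np.abs(r.fun).mean().round(4))
print(mv([r.x[0],r.x[1],.06],-9.5)); cv2.imwrite('pics/w2.png',f['img'])
E
```

```text
[0.45933873 0.22041202 0.15074114] [ 0.83638334 -0.70476543  1.22849152]
1294 [0.0105 0.0229 0.0241 0.0248]
(0.46804460883140564, 0.2817034423351288) 0.0310527291148901
[0.468  0.2817 0.0306] 0.0001
[2.073, -0.082, 3.035, 0.013, -0.006, -0.026]
```

View pics/w2.png

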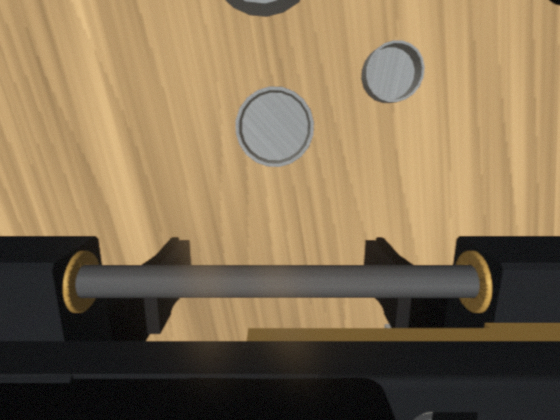

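>>> step_arm:
  moves:
    - [1.1,-0.08,0.7,0,0,-0.02]
    - [2.07,-0.08,2.0,0,0,-0.02]
    - [2.07,-0.08,2.8,0,0,-0.02]
    - [2.07,-0.08,3.5,0,0,-0.02]
    - [2.07,-0.08,4.0,0,0,-0.02]
    - [2.07,-0.08,4.4,0,0,-0.02]
    - [2.07,-0.08,4.4,0,0,-0.02]
    - [2.07,-0.08,4.4,0,0,-0.02]

```text
clock: 3.25
eef_pos: [0.4675, 0.2822, 0.0188]
tcp_rot: [2.398, 2.029, 0.001]
ft_force: [1.0, 0.7, 0.7]
width: 0.998
gripper_force: 0.0
```

>>> step_arm:
  moves:
    - [0,0,0,0,0,0]
    - [0,0,0,0,0,0]
    - [0,0,0,0,0,0]
    - [0,0,0,0,0,0]
    - [0,0,0,0,0,0]
  hand: 0.3

```text
clock: 3.75
eef_pos: [0.467, 0.2824, 0.0184]
tcp_rot: [2.397, 2.03, 0.001]
ft_force: [-0.2, -0.9, 2.7]
width: 0.696
gripper_force: 30.0
```

```bash
python3 - <<'E'
from h import *
s=get_state();print(s['eef_pos'],s['width'],s['gripper_force'],s['ft_force'])
print(mv([.5795+.165*.03,.1041+.986*.03,s['eef_pos'][2]],-9.5),mv([.5795,.1041,s['eef_pos'][2]],-9.5))
E
```

```text
[0.46701063 0.28244732 0.01844001] 0.69616889671194 30.000270721502602 [-0.18335747 -0.92621962  2.66399177]
[-4.247, 4.677, 0.0, 0.004, -0.005, 0.005] [-5.247, 4.677, -0.0, 0.004, -0.005, 0.005]
```

>>> step_arm:
  moves:
    - [-0.3,0.35,-0.01,0,0,0]
    - [-0.9,1.0,-0.01,0,0,0]
    - [-1.6,1.8,-0.01,0,0,0]
    - [-2.3,2.6,-0.01,0,0,0]
    - [-3.0,3.4,-0.01,0,0,0]
    - [-3.6,4.1,-0.01,0,0,0]
    - [-4.0,4.5,-0.01,0,0,0]
    - [-4.25,4.68,-0.01,0,0,0]
    - [-4.25,4.68,-0.01,0,0,0]
    - [-4.25,4.68,-0.01,0,0,0]

```text
clock: 4.75
eef_pos: [0.5842, 0.1333, 0.0185]
tcp_rot: [2.397, 2.03, 0.0]
ft_force: [0.6, -1.8, 2.8]
width: 0.704
gripper_force: 30.0
```

```bash
python3 - <<'E'
from h import *
s=get_state();print(s['eef_pos'],s['width'],s['gripper_force'],s['ft_force'])
print(mv([.5795,.1041,s['eef_pos'][2]],-9.5))
f=grab_frame('wrist');M=T(f,s);cv2.imwrite('pics/w3.png',f['img'])
E
```

```text
[0.58424961 0.13331613 0.01845862] 0.7036498858815473 30.000311248004436 [ 0.5546302  -1.82675401  2.75014945]
[-0.987, 0.004, 0.0, 0.004, 0.003, 0.004]
```

View pics/w3.png

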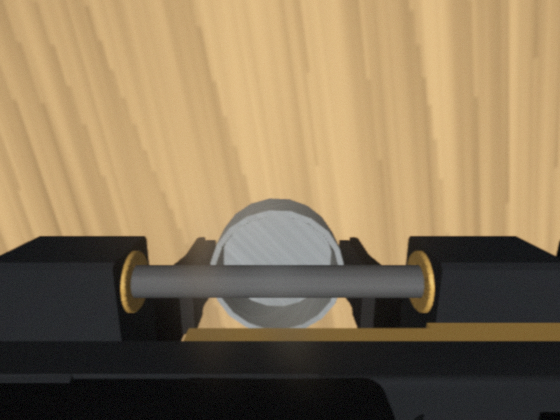

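The dish is held centred between the pads (277,263). I'll advance slowly to contact.

>>> step_arm:
  moves:
    - [-0.2,0,-0.005,0,0,0]
    - [-0.4,0,-0.005,0,0,0]
    - [-0.6,0,-0.005,0,0,0]
    - [-0.75,0,-0.005,0,0,0]
    - [-0.85,0,-0.005,0,0,0]
    - [-0.9,0,-0.005,0,0,0]
    - [-0.9,0,-0.005,0,0,0]

```text
clock: 5.5
eef_pos: [0.5796, 0.1062, 0.0185]
tcp_rot: [2.398, 2.03, -0.001]
ft_force: [-0.9, -1.7, 1.6]
width: 0.704
gripper_force: 30.0
```

>>> step_arm:
  moves:
    - [-0.03,0,0,0,0,0]
    - [-0.06,0,0,0,0,0]
    - [-0.06,0,0,0,0,0]

```text
clock: 5.8
eef_pos: [0.5795, 0.1051, 0.0185]
tcp_rot: [-2.397, -2.031, 0.0]
ft_force: [-0.8, -0.3, 1.0]
width: 0.704
gripper_force: 30.0
```

>>> step_arm:
  moves:
    - [-0.03,0,0,0,0,0]
    - [-0.06,0,0,0,0,0]
    - [-0.06,0,0,0,0,0]

```text
clock: 6.1
eef_pos: [0.5793, 0.1039, 0.0185]
tcp_rot: [-2.397, -2.031, -0.001]
ft_force: [0.9, 3.5, -1.3]
width: 0.703
gripper_force: 30.0
```

>>> step_arm:
  moves:
    - [-0.02,0,0,0,0,0]
    - [-0.03,0,0,0,0,0]
    - [-0.03,0,0,0,0,0]

```text
clock: 6.4
eef_pos: [0.5793, 0.1038, 0.0186]
tcp_rot: [-2.396, -2.031, -0.002]
ft_force: [2.1, 6.9, -1.7]
width: 0.702
gripper_force: 30.0
```

>>> step_arm:
  moves:
    - [-0.02,0,0,0,0,0]
    - [-0.03,0,0,0,0,0]
    - [-0.03,0,0,0,0,0]

```text
clock: 6.7
eef_pos: [0.5792, 0.1037, 0.0187]
tcp_rot: [-2.395, -2.032, -0.003]
ft_force: [1.6, 8.4, -2.8]
width: 0.705
gripper_force: 30.0
```

>>> step_arm:
  moves:
    - [0,0,0,0,0,0]
    - [0,0,0,0,0,0]
    - [0,0,0,0,0,0]
    - [0,0,0,0,0,0]
  hand: 1

```text
clock: 7.1
eef_pos: [0.5789, 0.1007, 0.0185]
tcp_rot: [2.398, 2.029, -0.001]
ft_force: [0.8, 0.1, 0.6]
width: 0.958
gripper_force: 0.0
```

>>> step_arm:
  moves:
    - [0.05,0,-0.5,0,0,0]
    - [0.05,0,-1.5,0,0,0]
    - [0.05,0,-3.0,0,0,0]
    - [0.05,0,-4.5,0,0,0]
    - [0.05,0,-6.0,0,0,0]
    - [-0.6,0,-6.7,0,0,0]
    - [-0.6,0,-6.7,0,0,0]
    - [-0.6,0,-6.7,0,0,0]

```text
clock: 7.9
eef_pos: [0.5761, 0.0834, 0.2205]
tcp_rot: [2.398, 2.029, 0.002]
ft_force: [-1.0, 0.3, -0.5]
width: 1.003
gripper_force: 0.0
```

```bash
python3 - <<'E'
from h import *
s=get_state();f=grab_frame('wrist');M=T(f,s);cv2.imwrite('pics/w4.png',f['img']);print(s['eef_pos'],s['ft_force'])
P=cloud(f,M);q=P.reshape(-1,3);q=q[(np.hypot(q[:,0]-.5795,q[:,1]-.105)<.04)&(q[:,2]>.02)&(q[:,2]<.0265)]
(c,r)=cv2.minEnclosingCircle(q[:,:2].astype(np.float32));print(len(q),c,r)
E
```

```text
[0.57605434 0.08340093 0.22048759] [-0.97934024  0.30210538 -0.52100245]
476 (0.5799311995506287, 0.10354429483413696) 0.030878769233822823
```

View pics/w4.png

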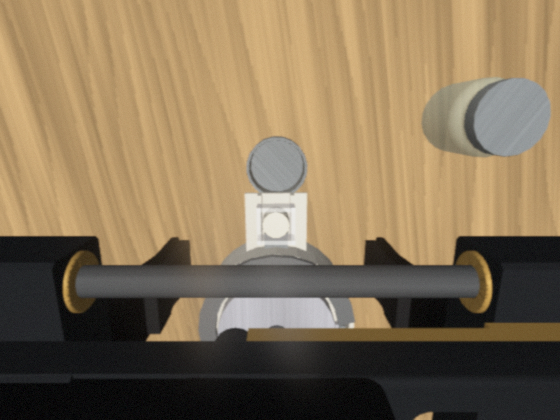

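>>> step_arm:
  moves:
    - [-1.5,-0.3,0,0,0,0]
    - [-3.0,-0.6,0,0,0,0]
    - [-4.5,-0.9,0,0,0,0]
    - [-6.0,-1.0,0,0,0,0]
    - [-6.5,-1.0,0,0,0,0]
    - [-6.5,-1.0,0,0,0,0]
    - [-6.5,-1.0,0,0,0,0]

```text
clock: 8.65
eef_pos: [0.5141, -0.1026, 0.2186]
tcp_rot: [-2.396, -2.03, 0.002]
ft_force: [-0.3, 1.1, 0.3]
width: 0.998
gripper_force: 0.0
```

```bash
python3 - <<'E'
from h import *
from scipy.optimize import least_squares
s=get_state();f=grab_frame('wrist');M=T(f,s);cv2.imwrite('pics/w5.png',f['img']);print(s['eef_pos'],s['ft_force'])
P=cloud(f,M);q=P.reshape(-1,3);ok=f['depth'].reshape(-1)>.12
def fit(z0,z1,c0,rad,r0):
    a=q[ok&(np.hypot(q[:,0]-c0[0],q[:,1]-c0[1])<rad)&(q[:,2]>z0)&(q[:,2]<z1)]
    if len(a)<10: print('few',len(a));return
    hu=cv2.convexHull(a[:,:2].astype(np.float32))[:,0]
    r=least_squares(lambda c:np.hypot(hu[:,0]-c[0],hu[:,1]-c[1])-r0,c0,loss='soft_l1',f_scale=.001);print(len(a),r.x.round(4),np.abs(r.fun).mean().round(4),np.percentile(a[:,2],[10,50,90]).round(4),cv2.minEnclosingCircle(hu))
fit(.125,.14,[.516,-.043],.03,.009)
fit(.09,.1,[.516,-.043],.035,.02)
fit(.073,.08,[.5537,-.0497],.07,.058)
fit(.06,.069,[.5537,-.0497],.1,.078)
E
```

```text
[ 0.51405334 -0.10257861  0.21861205] [-0.29343376  1.05597971  0.32381276]
531 [ 0.5159 -0.0447] 0.0003 [0.1292 0.1303 0.1312] ((0.5160595178604126, -0.04468519613146782), 0.00894725602120161)
1510 [ 0.5161 -0.0448] 0.0003 [0.0935 0.0944 0.0953] ((0.5160905718803406, -0.044763680547475815), 0.01996712014079094)
13386 [ 0.5535 -0.0507] 0.0005 [0.0745 0.0755 0.0766] ((0.5534398555755615, -0.05067473277449608), 0.05790059268474579)
11105 [ 0.5536 -0.0508] 0.002 [0.0641 0.0654 0.0664] ((0.5546664595603943, -0.03942150995135307), 0.08988022804260254)
```

View pics/w5.png

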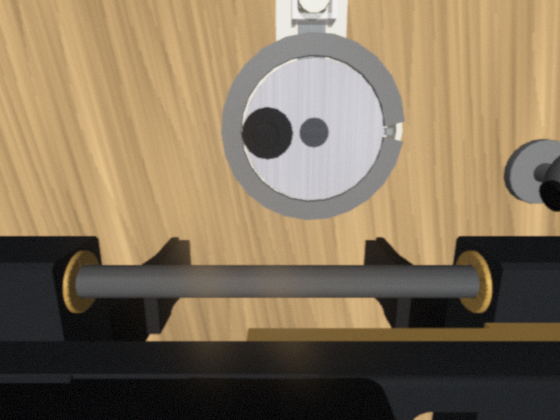

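```bash
python3 - <<'E'
from h import *
print(mv([.5161,-.0447,.108],-9.1))
E
```

```text
[1.895, -0.244, 3.69, -0.015, 0.001, -0.045]
```

>>> step_arm:
  moves:
    - [0.9,-0.12,0.0,0,0,0]
    - [1.7,-0.24,0.0,0,0,-0.04]
    - [1.9,-0.24,0.6,0,0,-0.04]
    - [1.9,-0.24,1.6,0,0,-0.04]
    - [1.9,-0.24,2.6,0,0,-0.04]
    - [1.9,-0.24,3.3,0,0,-0.04]
    - [1.9,-0.24,3.6,0,0,-0.04]
    - [1.9,-0.24,3.69,0,0,-0.04]
    - [1.9,-0.24,3.69,0,0,-0.04]

```text
clock: 9.6
eef_pos: [0.5169, -0.0457, 0.1091]
tcp_rot: [2.392, 2.036, 0.0]
ft_force: [-1.3, -0.1, 0.1]
width: 1.0
gripper_force: 0.0
```

```bash
python3 - <<'E'
from h import *
s=get_state();print(s['eef_pos'],s['ft_force'],mv([.5161,-.0447,.1065],-9.1))
E
```

```text
[ 0.51690533 -0.04570359  0.10913584] [-1.28521903 -0.0709818   0.12164717] [0.029, -0.032, 0.088, 0.001, 0.001, -0.014]
```

>>> step_arm:
  moves:
    - [0.03,-0.03,0.03,0,0,0]
    - [0.03,-0.03,0.05,0,0,0]
    - [0.03,-0.03,0.05,0,0,0]

```text
clock: 9.9
eef_pos: [0.5162, -0.0452, 0.1079]
tcp_rot: [2.393, 2.035, 0.001]
ft_force: [-0.3, 0.4, 0.3]
width: 0.997
gripper_force: 0.0
```

>>> step_arm:
  moves:
    - [0,0,0,0,0,0]
    - [0,0,0,0,0,0]
    - [0,0,0,0,0,0]
    - [0,0,0,0,0,0]
    - [0,0,0,0,0,0]
    - [0,0,0,0,0,0]
    - [0,0,0,0,0,0]
    - [0,0,0,0,0,0]
  hand: -0.8

```text
clock: 10.7
eef_pos: [0.5158, -0.0452, 0.1073]
tcp_rot: [-2.393, -2.035, 0.0]
ft_force: [-0.0, 0.7, 0.6]
width: 0.358
gripper_force: 0.0
```

>>> step_arm:
  moves:
    - [0,0,0,0,0,0]
    - [0,0,0,0,0,0]
    - [0,0,0,0,0,0]
    - [0,0,0,0,0,0]

```text
clock: 11.1
eef_pos: [0.5156, -0.0452, 0.1073]
tcp_rot: [-2.393, -2.035, 0.0]
ft_force: [-1.1, 0.5, 1.5]
width: 0.196
gripper_force: 30.0
```

```bash
python3 - <<'E'
from h import *
s=get_state();print(s)
E
```

```text
{'clock': 11.1, 'joints': array([-0.47840627,  0.18357292,  0.53195477,  1.9577575 , -0.10838699,
        1.02815713, -0.05890183]), 'qvel': array([ 1.66796595e-03,  3.97025993e-04, -3.28796342e-05,  6.57765190e-04,
        5.76843117e-04,  1.18056160e-03,  6.96093134e-04]), 'effort': array([ 5.17660368e-02, -4.23441911e+01,  3.99147123e+00, -3.57821810e+01,
       -2.75388773e-02, -4.99542151e-01,  4.06329564e-04]), 'eef_pos': array([ 0.5156408 , -0.04524463,  0.10729104]), 'tcp_rot': array([-2.39290412e+00, -2.03513798e+00,  3.83445059e-04]), 'ft_force': array([-1.11801367,  0.54397619,  1.53597993]), 'ft_torque': array([-0.01182583,  0.38494001,  0.01275451]), 'gripper_force': 29.99956369217216, 'width': 0.19576709750809954}
```

>>> step_arm:
  moves:
    - [0,0,0.033,0,0,0]
    - [0,0,0.033,0,0,0]

```text
clock: 11.3
eef_pos: [0.5156, -0.0453, 0.1062]
tcp_rot: [-2.393, -2.035, 0.0]
ft_force: [-1.3, 0.3, 1.0]
width: 0.196
gripper_force: 30.0
```

>>> step_arm:
  moves:
    - [0,0,0.033,0,0,0]
    - [0,0,0.033,0,0,0]

```text
clock: 11.5
eef_pos: [0.5157, -0.0453, 0.1052]
tcp_rot: [-2.393, -2.035, 0.0]
ft_force: [-1.7, 0.5, 1.0]
width: 0.197
gripper_force: 30.0
```

>>> step_arm:
  moves:
    - [0,0,0.033,0,0,0]
    - [0,0,0.033,0,0,0]

```text
clock: 11.7
eef_pos: [0.5157, -0.0452, 0.1042]
tcp_rot: [-2.393, -2.035, 0.0]
ft_force: [-2.5, 0.4, 1.5]
width: 0.197
gripper_force: 30.0
```

>>> step_arm:
  moves:
    - [0,0,0.033,0,0,0]
    - [0,0,0.033,0,0,0]

```text
clock: 11.9
eef_pos: [0.5157, -0.0453, 0.1032]
tcp_rot: [-2.393, -2.035, 0.0]
ft_force: [-2.2, 0.6, 1.7]
width: 0.192
gripper_force: 30.0
```

>>> step_arm:
  moves:
    - [0,0,0.033,0,0,0]
    - [0,0,0.033,0,0,0]

```text
clock: 12.1
eef_pos: [0.5157, -0.0453, 0.1022]
tcp_rot: [-2.393, -2.035, 0.0]
ft_force: [-2.4, 0.7, 1.2]
width: 0.203
gripper_force: 30.0
```

>>> step_arm:
  moves:
    - [0,0,0.033,0,0,0]
    - [0,0,0.033,0,0,0]

```text
clock: 12.3
eef_pos: [0.5157, -0.0452, 0.1012]
tcp_rot: [-2.393, -2.035, 0.0]
ft_force: [-2.8, 0.3, 1.4]
width: 0.2
gripper_force: 30.0
```

>>> step_arm:
  moves:
    - [0,0,0.033,0,0,0]
    - [0,0,0.033,0,0,0]

```text
clock: 12.5
eef_pos: [0.5157, -0.0453, 0.1002]
tcp_rot: [-2.393, -2.035, 0.0]
ft_force: [-2.5, 1.0, 1.5]
width: 0.196
gripper_force: 30.0
```

>>> step_arm:
  moves:
    - [0,0,0.033,0,0,0]
    - [0,0,0.033,0,0,0]

```text
clock: 12.7
eef_pos: [0.5157, -0.0453, 0.0993]
tcp_rot: [-2.393, -2.035, 0.0]
ft_force: [-3.7, 1.0, 1.8]
width: 0.198
gripper_force: 30.0
```

>>> step_arm:
  moves:
    - [0,0,0.033,0,0,0]
    - [0,0,0.033,0,0,0]

```text
clock: 12.9
eef_pos: [0.5158, -0.0453, 0.0983]
tcp_rot: [-2.393, -2.035, 0.0]
ft_force: [-2.8, 1.6, 2.2]
width: 0.194
gripper_force: 30.0
```

>>> step_arm:
  moves:
    - [0,0,0.033,0,0,0]
    - [0,0,0.033,0,0,0]

```text
clock: 13.1
eef_pos: [0.5158, -0.0453, 0.0973]
tcp_rot: [-2.393, -2.035, 0.0]
ft_force: [-2.7, 1.1, 1.1]
width: 0.201
gripper_force: 30.0
```

>>> step_arm:
  moves:
    - [0,0,0.033,0,0,0]
    - [0,0,0.033,0,0,0]

```text
clock: 13.3
eef_pos: [0.5158, -0.0452, 0.0963]
tcp_rot: [-2.393, -2.035, 0.0]
ft_force: [-3.6, 0.2, 1.6]
width: 0.195
gripper_force: 30.0
```

>>> step_arm:
  moves:
    - [0,0,0.033,0,0,0]
    - [0,0,0.033,0,0,0]

```text
clock: 13.5
eef_pos: [0.5158, -0.0452, 0.0955]
tcp_rot: [-2.393, -2.035, 0.0]
ft_force: [-5.0, 1.7, 4.3]
width: 0.196
gripper_force: 30.0
```

>>> step_arm:
  moves:
    - [0,0,0.033,0,0,0]
    - [0,0,0.033,0,0,0]

```text
clock: 13.7
eef_pos: [0.5158, -0.0453, 0.0946]
tcp_rot: [-2.393, -2.035, -0.0]
ft_force: [-5.2, 0.2, 5.3]
width: 0.198
gripper_force: 30.0
```

>>> step_arm:
  moves:
    - [0,-0.01,0.035,0,0,0]
    - [0,-0.01,0.035,0,0,0]

```text
clock: 13.9
eef_pos: [0.5157, -0.0453, 0.0938]
tcp_rot: [2.393, 2.035, 0.001]
ft_force: [-5.3, 1.7, 6.5]
width: 0.197
gripper_force: 30.0
```

>>> step_arm:
  moves:
    - [0,-0.01,0.035,0,0,0]
    - [0,-0.01,0.035,0,0,0]

```text
clock: 14.1
eef_pos: [0.5157, -0.0452, 0.0929]
tcp_rot: [2.393, 2.035, 0.001]
ft_force: [-5.8, -0.3, 9.1]
width: 0.195
gripper_force: 30.0
```

>>> step_arm:
  moves:
    - [0,-0.01,0.035,0,0,0]
    - [0,-0.01,0.035,0,0,0]
    - [0,-0.01,0.035,0,0,0]

```text
clock: 14.4
eef_pos: [0.5156, -0.0452, 0.0921]
tcp_rot: [2.393, 2.035, 0.002]
ft_force: [-4.5, 0.8, 8.7]
width: 0.194
gripper_force: 30.0
```

>>> step_arm:
  moves:
    - [0,-0.01,0.035,0,0,0]
    - [0,-0.01,0.035,0,0,0]

```text
clock: 14.6
eef_pos: [0.5155, -0.0452, 0.0912]
tcp_rot: [2.392, 2.035, 0.002]
ft_force: [-5.3, 0.5, 10.7]
width: 0.2
gripper_force: 30.0
```

>>> step_arm:
  moves:
    - [0,-0.01,0.033,0,0,0]
    - [0,-0.01,0.033,0,0,0]
    - [0,-0.01,0.033,0,0,0]

```text
clock: 14.9
eef_pos: [0.5155, -0.0452, 0.0905]
tcp_rot: [2.392, 2.034, 0.003]
ft_force: [-5.1, 0.2, 11.4]
width: 0.204
gripper_force: 30.0
```

>>> step_arm:
  moves:
    - [0,0,0,0,0,0]
    - [0,0,0,0,0,0]

```text
clock: 15.1
eef_pos: [0.5155, -0.0452, 0.0905]
tcp_rot: [2.392, 2.034, 0.003]
ft_force: [-5.0, 0.8, 11.5]
width: 0.195
gripper_force: 30.0
```

>>> step_arm:
  moves:
    - [0,-0.01,0.03,0,0,0]
    - [0,-0.01,0.03,0,0,0]
    - [0,-0.01,0.03,0,0,0]

```text
clock: 15.4
eef_pos: [0.5154, -0.0452, 0.0897]
tcp_rot: [2.392, 2.034, 0.004]
ft_force: [-4.3, -1.0, 13.0]
width: 0.198
gripper_force: 30.0
```

>>> step_arm:
  moves:
    - [0,0,0,0,0,0]
    - [0,0,0,0,0,0]

```text
clock: 15.6
eef_pos: [0.5154, -0.0452, 0.0898]
tcp_rot: [2.392, 2.034, 0.004]
ft_force: [-4.7, -0.4, 12.9]
width: 0.193
gripper_force: 30.0
```

>>> step_arm:
  moves:
    - [-0.04,0,0,0,0,0]
    - [-0.08,0,0,0,0,0]
    - [-0.12,0.006,0,0,0,0]
    - [-0.12,0.006,0,0,0,0]

```text
clock: 16.0
eef_pos: [0.5151, -0.0485, 0.0898]
tcp_rot: [2.392, 2.034, 0.004]
ft_force: [-5.2, 1.1, 12.7]
width: 0.198
gripper_force: 30.0
```

```bash
cat > arc.py <<'E'
import sys
from h import *
d=float(sys.argv[1]);n=int(sys.argv[2]);dz=float(sys.argv[3]) if len(sys.argv)>3 else 0  # dz world mm
C=np.array([.5535,-.0507]);H=np.radians(170.9)
s=get_state();p=s['eef_pos'];v=p[:2]-C;a=np.arctan2(v[1],v[0]);th=(a-H)%(2*np.pi)
u=np.array([np.cos(a),np.sin(a)]);t=np.array([-u[1],u[0]]);F=s['ft_force']
print('theta',round(th,3),'r mm',round(np.hypot(*v)*1e3,2),'z',p[2].round(4),'Frad',(F[:2]@u).round(1),'Ftan',(F[:2]@t).round(1),'Fz',F[2].round(1))
A=R.from_rotvec(s['tcp_rot']);rows=[]
for k in range(1,n+1):
    q=a+d*k/n;w=np.r_[.038*(np.array([np.cos(q),np.sin(q)])-u),dz*1e-3*k/n]
    rows.append(np.r_[np.round(A.inv().apply(w)/.03,3)+0,0,0,0].tolist())
print(str(rows).replace('0.0,','0,').replace('0.0]','0]'))
E
python3 arc.py .5 9
```

```text
theta 0.103 r mm 38.5 z 0.0898 Frad 5.2 Ftan -0.8 Fz 12.7
[[-0.07, 0.009, 0, 0, 0, 0], [-0.139, 0.023, 0, 0, 0, 0], [-0.207, 0.04, 0, 0, 0, 0], [-0.274, 0.06, 0, 0, 0, 0], [-0.34, 0.085, 0, 0, 0, 0], [-0.405, 0.113, 0, 0, 0, 0], [-0.468, 0.145, 0, 0, 0, 0], [-0.529, 0.18, 0, 0, 0, 0], [-0.588, 0.218, 0, 0, 0, 0]]
```

>>> step_arm:
  moves:
    - [-0.07,0.01,0,0,0,0]
    - [-0.14,0.023,0,0,0,0]
    - [-0.207,0.04,0,0,0,0]
    - [-0.275,0.06,0,0,0,0]
    - [-0.34,0.085,0,0,0,0]
    - [-0.405,0.113,0,0,0,0]
    - [-0.468,0.145,0,0,0,0]
    - [-0.53,0.18,0,0,0,0]
    - [-0.59,0.218,0,0,0,0]

```text
clock: 16.9
eef_pos: [0.5185, -0.0674, 0.0897]
tcp_rot: [2.392, 2.034, 0.003]
ft_force: [-5.5, 0.1, 12.9]
width: 0.197
gripper_force: 30.0
```

```bash
python3 arc.py .8 10
```

```text
theta 0.605 r mm 38.77 z 0.0897 Frad 4.9 Ftan -2.4 Fz 12.9
[[-0.081, 0.061, 0, 0, 0, 0], [-0.156, 0.129, 0, 0, 0, 0], [-0.226, 0.202, 0, 0, 0, 0], [-0.29, 0.28, 0.001, 0, 0, 0], [-0.348, 0.364, 0.001, 0, 0, 0], [-0.398, 0.452, 0.001, 0, 0, 0], [-0.442, 0.543, 0.001, 0, 0, 0], [-0.478, 0.638, 0.001, 0, 0, 0], [-0.506, 0.735, 0.002, 0, 0, 0], [-0.526, 0.834, 0.002, 0, 0, 0]]
```

>>> step_arm:
  moves:
    - [-0.08,0.06,0,0,0,0]
    - [-0.156,0.129,0,0,0,0]
    - [-0.226,0.202,0,0,0,0]
    - [-0.29,0.28,0,0,0,0]
    - [-0.348,0.364,0,0,0,0]
    - [-0.398,0.452,0,0,0,0]
    - [-0.442,0.543,0,0,0,0]
    - [-0.478,0.638,0,0,0,0]
    - [-0.506,0.735,0,0,0,0]
    - [-0.526,0.834,0,0,0,0]

```text
clock: 17.9
eef_pos: [0.541, -0.0876, 0.0899]
tcp_rot: [2.392, 2.033, 0.003]
ft_force: [-3.7, -1.5, 12.1]
width: 0.194
gripper_force: 30.0
```

```bash
python3 arc.py .7 10
```

```text
theta 1.403 r mm 38.91 z 0.0899 Frad 2.6 Ftan -3.0 Fz 12.1
[[-0.011, 0.088, 0, 0, 0, 0], [-0.017, 0.176, 0.001, 0, 0, 0], [-0.016, 0.265, 0.001, 0, 0, 0], [-0.009, 0.353, 0.001, 0, 0, 0], [0.005, 0.441, 0.001, 0, 0, 0], [0.024, 0.528, 0.002, 0, 0, 0], [0.049, 0.612, 0.002, 0, 0, 0], [0.081, 0.695, 0.002, 0, 0, 0], [0.118, 0.776, 0.003, 0, 0, 0], [0.16, 0.854, 0.003, 0, 0, 0]]
```

>>> step_arm:
  moves:
    - [-0.011,0.088,0.003,0,0,0]
    - [-0.017,0.176,0.005,0,0,0]
    - [-0.016,0.265,0.007,0,0,0]
    - [-0.009,0.353,0.008,0,0,0]
    - [0.005,0.441,0.009,0,0,0]
    - [0.024,0.528,0.01,0,0,0]
    - [0.049,0.612,0.01,0,0,0]
    - [0.08,0.695,0.01,0,0,0]
    - [0.118,0.776,0.01,0,0,0]
    - [0.16,0.854,0.01,0,0,0]

```text
clock: 18.9
eef_pos: [0.5674, -0.0869, 0.0898]
tcp_rot: [2.391, 2.033, 0.004]
ft_force: [-2.4, -0.1, 12.7]
width: 0.198
gripper_force: 30.0
```

```bash
python3 arc.py .8 10
```

```text
theta 2.096 r mm 38.73 z 0.0898 Frad -0.7 Ftan -2.2 Fz 12.7
[[0.054, 0.085, 0, 0, 0, 0], [0.116, 0.166, 0.001, 0, 0, 0], [0.183, 0.242, 0.001, 0, 0, 0], [0.256, 0.312, 0.001, 0, 0, 0], [0.335, 0.376, 0.001, 0, 0, 0], [0.418, 0.433, 0.002, 0, 0, 0], [0.506, 0.484, 0.002, 0, 0, 0], [0.598, 0.527, 0.002, 0, 0, 0], [0.692, 0.563, 0.002, 0, 0, 0], [0.79, 0.591, 0.002, 0, 0, 0]]
```

>>> step_arm:
  moves:
    - [0.054,0.085,0.001,0,0,0]
    - [0.116,0.166,0.002,0,0,0]
    - [0.183,0.242,0.003,0,0,0]
    - [0.256,0.312,0.003,0,0,0]
    - [0.335,0.376,0.004,0,0,0]
    - [0.418,0.433,0.004,0,0,0]
    - [0.506,0.484,0.005,0,0,0]
    - [0.598,0.527,0.005,0,0,0]
    - [0.692,0.563,0.005,0,0,0]
    - [0.79,0.591,0.005,0,0,0]

```text
clock: 19.9
eef_pos: [0.5885, -0.0661, 0.0897]
tcp_rot: [2.391, 2.033, 0.004]
ft_force: [-2.9, -0.7, 13.7]
width: 0.198
gripper_force: 30.0
```

```bash
python3 arc.py .8 10
```

```text
theta 2.885 r mm 38.29 z 0.0897 Frad -2.4 Ftan -1.8 Fz 13.7
[[0.099, 0.021, 0, 0, 0, 0], [0.199, 0.035, 0, 0, 0, 0], [0.301, 0.04, 0, 0, 0, 0], [0.402, 0.038, 0, 0, 0, 0], [0.503, 0.027, 0, 0, 0, 0], [0.602, 0.008, 0, 0, 0, 0], [0.7, -0.018, 0, 0, 0, 0], [0.795, -0.053, 0, 0, 0, 0], [0.887, -0.095, 0, 0, 0, 0], [0.976, -0.144, 0, 0, 0, 0]]
```

>>> step_arm:
  moves:
    - [0.099,0.021,-0.002,0,0,0]
    - [0.199,0.035,-0.004,0,0,0]
    - [0.301,0.04,-0.005,0,0,0]
    - [0.402,0.038,-0.005,0,0,0]
    - [0.503,0.027,-0.005,0,0,0]
    - [0.602,0.008,-0.005,0,0,0]
    - [0.7,-0.018,-0.005,0,0,0]
    - [0.795,-0.053,-0.005,0,0,0]
    - [0.887,-0.095,-0.005,0,0,0]
    - [0.976,-0.144,-0.005,0,0,0]

```text
clock: 20.9
eef_pos: [0.5891, -0.0374, 0.0899]
tcp_rot: [2.391, 2.032, 0.004]
ft_force: [-2.9, -4.1, 13.0]
width: 0.196
gripper_force: 30.0
```

```bash
python3 arc.py .8 10
```

```text
theta 3.658 r mm 37.95 z 0.0899 Frad -4.1 Ftan -2.8 Fz 13.0
[[0.086, -0.054, 0, 0, 0, 0], [0.167, -0.114, -0.001, 0, 0, 0], [0.243, -0.181, -0.001, 0, 0, 0], [0.314, -0.254, -0.001, 0, 0, 0], [0.378, -0.332, -0.002, 0, 0, 0], [0.437, -0.415, -0.002, 0, 0, 0], [0.488, -0.502, -0.003, 0, 0, 0], [0.532, -0.593, -0.003, 0, 0, 0], [0.569, -0.688, -0.003, 0, 0, 0], [0.598, -0.785, -0.004, 0, 0, 0]]
```

>>> step_arm:
  moves:
    - [0.086,-0.054,0,0,0,0]
    - [0.167,-0.114,-0.001,0,0,0]
    - [0.243,-0.181,-0.001,0,0,0]
    - [0.314,-0.254,-0.001,0,0,0]
    - [0.378,-0.332,-0.002,0,0,0]
    - [0.437,-0.415,-0.002,0,0,0]
    - [0.488,-0.502,-0.003,0,0,0]
    - [0.532,-0.593,-0.003,0,0,0]
    - [0.569,-0.688,-0.003,0,0,0]
    - [0.598,-0.785,-0.003,0,0,0]

```text
clock: 21.9
eef_pos: [0.5699, -0.0165, 0.0904]
tcp_rot: [2.39, 2.03, 0.006]
ft_force: [2.3, -6.1, 11.4]
width: 0.194
gripper_force: 30.0
```

```bash
python3 arc.py .7 10
```

```text
theta 4.425 r mm 37.9 z 0.0904 Frad -4.5 Ftan -4.7 Fz 11.4
[[0.022, -0.086, -0.001, 0, 0, 0], [0.038, -0.173, -0.001, 0, 0, 0], [0.047, -0.261, -0.002, 0, 0, 0], [0.051, -0.35, -0.003, 0, 0, 0], [0.048, -0.438, -0.003, 0, 0, 0], [0.039, -0.527, -0.004, 0, 0, 0], [0.024, -0.614, -0.004, 0, 0, 0], [0.003, -0.7, -0.005, 0, 0, 0], [-0.025, -0.784, -0.006, 0, 0, 0], [-0.058, -0.867, -0.006, 0, 0, 0]]
```

>>> step_arm:
  moves:
    - [0.022,-0.086,0.005,0,0,0]
    - [0.038,-0.173,0.008,0,0,0]
    - [0.047,-0.261,0.01,0,0,0]
    - [0.051,-0.35,0.01,0,0,0]
    - [0.048,-0.438,0.01,0,0,0]
    - [0.039,-0.527,0.01,0,0,0]
    - [0.024,-0.614,0.009,0,0,0]
    - [0.003,-0.7,0.009,0,0,0]
    - [-0.025,-0.784,0.008,0,0,0]
    - [-0.058,-0.867,0.008,0,0,0]

```text
clock: 22.9
eef_pos: [0.5451, -0.0134, 0.0905]
tcp_rot: [2.389, 2.03, 0.01]
ft_force: [5.5, -4.6, 9.4]
width: 0.202
gripper_force: 30.0
```

```bash
python3 arc.py .5 8
```

```text
theta 5.092 r mm 38.18 z 0.0905 Frad -5.7 Ftan -4.4 Fz 9.4
[[-0.032, -0.072, -0.001, 0, 0, 0], [-0.068, -0.143, -0.001, 0, 0, 0], [-0.109, -0.211, -0.002, 0, 0, 0], [-0.154, -0.276, -0.003, 0, 0, 0], [-0.202, -0.338, -0.003, 0, 0, 0], [-0.255, -0.397, -0.004, 0, 0, 0], [-0.311, -0.453, -0.004, 0, 0, 0], [-0.371, -0.505, -0.005, 0, 0, 0]]
```

>>> step_arm:
  moves:
    - [-0.036,-0.072,-0.001,0,0,0]
    - [-0.076,-0.143,-0.001,0,0,0]
    - [-0.12,-0.211,-0.002,0,0,0]
    - [-0.17,-0.276,-0.003,0,0,0]
    - [-0.218,-0.336,-0.003,0,0,0]
    - [-0.27,-0.394,-0.004,0,0,0]
    - [-0.327,-0.448,-0.004,0,0,0]
    - [-0.386,-0.498,-0.005,0,0,0]

```text
clock: 23.7
eef_pos: [0.5287, -0.0213, 0.0906]
tcp_rot: [2.389, 2.031, 0.011]
ft_force: [5.1, -0.8, 9.8]
width: 0.192
gripper_force: 30.0
```

```bash
python3 arc.py .3 6 2.5
```

```text
theta 5.572 r mm 38.41 z 0.0906 Frad -4.0 Ftan -3.4 Fz 9.8
[[-0.049, -0.04, -0.014, 0, 0, 0], [-0.1, -0.077, -0.029, 0, 0, 0], [-0.153, -0.112, -0.043, 0, 0, 0], [-0.207, -0.144, -0.057, 0, 0, 0], [-0.264, -0.173, -0.071, 0, 0, 0], [-0.321, -0.2, -0.086, 0, 0, 0]]
```

>>> step_arm:
  moves:
    - [-0.049,-0.04,-0.02,0,0,0]
    - [-0.1,-0.077,-0.04,0,0,0]
    - [-0.153,-0.112,-0.06,0,0,0]
    - [-0.207,-0.144,-0.08,0,0,0]
    - [-0.264,-0.173,-0.09,0,0,0]
    - [-0.321,-0.2,-0.1,0,0,0]

```text
clock: 24.3
eef_pos: [0.5219, -0.0289, 0.0933]
tcp_rot: [2.387, 2.032, 0.013]
ft_force: [10.0, 2.7, 1.6]
width: 0.2
gripper_force: 30.0
```

```bash
python3 arc.py .2 6 2
```

```text
theta 5.838 r mm 38.4 z 0.0933 Frad -6.7 Ftan -7.9 Fz 1.6
[[-0.038, -0.017, -0.011, 0, 0, 0], [-0.077, -0.033, -0.023, 0, 0, 0], [-0.117, -0.048, -0.034, 0, 0, 0], [-0.157, -0.062, -0.045, 0, 0, 0], [-0.197, -0.074, -0.057, 0, 0, 0], [-0.238, -0.085, -0.068, 0, 0, 0]]
```

>>> step_arm:
  moves:
    - [-0.038,-0.014,0,0,0,0]
    - [-0.077,-0.028,0,0,0,0]
    - [-0.117,-0.04,0,0,0,0]
    - [-0.157,-0.052,0,0,0,0]
    - [-0.197,-0.062,0,0,0,0]
    - [-0.238,-0.072,0,0,0,0]

```text
clock: 24.9
eef_pos: [0.5182, -0.0353, 0.0931]
tcp_rot: [2.388, 2.033, 0.013]
ft_force: [9.1, 4.0, 1.5]
width: 0.196
gripper_force: 30.0
```

```bash
python3 arc.py .12 4
```

```text
theta 6.029 r mm 38.51 z 0.0931 Frad -6.7 Ftan -7.3 Fz 1.5
[[-0.037, -0.009, 0, 0, 0, 0], [-0.074, -0.017, 0, 0, 0, 0], [-0.112, -0.023, 0, 0, 0, 0], [-0.149, -0.029, -0.001, 0, 0, 0]]
```

>>> step_arm:
  moves:
    - [0,0,-0.06,0,0,0]
    - [0,0,-0.12,0,0,0]
    - [0,0,-0.17,0,0,0]
    - [-0.037,-0.008,-0.17,0,0,0]
    - [-0.074,-0.016,-0.17,0,0,0]
    - [-0.1,-0.021,-0.17,0,0,0]
    - [-0.1,-0.021,-0.17,0,0,0]

```text
clock: 25.6
eef_pos: [0.5168, -0.0386, 0.0981]
tcp_rot: [2.388, 2.032, 0.011]
ft_force: [7.7, 1.2, 1.1]
width: 0.198
gripper_force: 30.0
```

```bash
python3 arc.py .1 4
```

```text
theta 6.122 r mm 38.65 z 0.0981 Frad -6.9 Ftan -3.6 Fz 1.1
[[-0.031, -0.005, 0, 0, 0, 0], [-0.063, -0.008, 0, 0, 0, 0], [-0.094, -0.012, 0, 0, 0, 0], [-0.126, -0.014, 0, 0, 0, 0]]
```

>>> step_arm:
  moves:
    - [-0.03,0.008,0,0,0,0]
    - [-0.06,0.016,0,0,0,0]
    - [-0.06,0.016,0,0,0,0]

```text
clock: 25.9
eef_pos: [0.5164, -0.0402, 0.0978]
tcp_rot: [2.389, 2.033, 0.01]
ft_force: [7.0, 1.8, 1.6]
width: 0.197
gripper_force: 30.0
```

>>> step_arm:
  moves:
    - [-0.025,0,0,0,0,0]
    - [-0.025,0,0,0,0,0]

```text
clock: 26.1
eef_pos: [0.5162, -0.041, 0.0977]
tcp_rot: [2.389, 2.033, 0.01]
ft_force: [7.5, 2.2, 1.3]
width: 0.2
gripper_force: 30.0
```

```bash
python3 arc.py .1 4
```

```text
theta 6.188 r mm 38.53 z 0.0977 Frad -6.7 Ftan -4.0 Fz 1.3
[[-0.032, -0.003, 0, 0, 0, 0], [-0.063, -0.004, 0, 0, 0, 0], [-0.095, -0.005, 0, 0, 0, 0], [-0.126, -0.006, 0, 0, 0, 0]]
```

>>> step_arm:
  moves:
    - [-0.04,0.005,0,0,0,0]
    - [-0.04,0.005,0,0,0,0]

```text
clock: 26.3
eef_pos: [0.5158, -0.0425, 0.0976]
tcp_rot: [2.389, 2.033, 0.009]
ft_force: [6.7, -1.5, 2.3]
width: 0.198
gripper_force: 30.0
```

>>> step_arm:
  moves:
    - [-0.025,0.005,0,0,0,0]
    - [-0.025,0.005,0,0,0,0]

```text
clock: 26.5
eef_pos: [0.5151, -0.0439, 0.0973]
tcp_rot: [2.39, 2.033, 0.006]
ft_force: [5.8, -1.0, 1.1]
width: 0.2
gripper_force: 30.0
```

>>> step_arm:
  moves:
    - [-0.025,0.005,0,0,0,0]
    - [-0.025,0.005,0,0,0,0]

```text
clock: 26.7
eef_pos: [0.515, -0.0446, 0.0972]
tcp_rot: [2.39, 2.033, 0.006]
ft_force: [5.5, 0.5, 1.3]
width: 0.202
gripper_force: 30.0
```

```bash
python3 arc.py .1 4
```

```text
theta 0.002 r mm 38.99 z 0.0972 Frad -5.3 Ftan -1.4 Fz 1.3
[[-0.032, 0.001, 0, 0, 0, 0], [-0.063, 0.002, 0, 0, 0, 0], [-0.095, 0.004, 0, 0, 0, 0], [-0.126, 0.007, 0, 0, 0, 0]]
```

```bash
python3 - <<'E'
from h import *
g=dict(np.load('scene0.npz'));f=grab_frame('scene')
for x in(g,f):
    P=cloud(x,T(x)).reshape(-1,3);r=np.hypot(P[:,0]-.5537,P[:,1]+.0497);d=P[(r<.055)&(P[:,2]>.06)&(P[:,2]<.085)];print(len(d),np.median(d[:,2]),np.percentile(d[:,2],[20,80]))
    q=P[(np.hypot(P[:,0]-.58,P[:,1]-.104)<.026)&(P[:,2]<.03)];print('dish',np.histogram(q[:,2],bins=np.arange(0,.03,.003))[0])
i=f['img'][150:270,230:350];cv2.imwrite('pics/s2.png',cv2.resize(i,None,fx=4,fy=4,interpolation=2))
E
```

```text
686 0.07646860365461616 [0.07561997 0.07728154]
dish [150   3   0   0   0   0   0   0   0]
657 0.07649161714869956 [0.07559587 0.07742377]
dish [31 44  7  9 10 12 10 11  9]
```

View pics/s2.png

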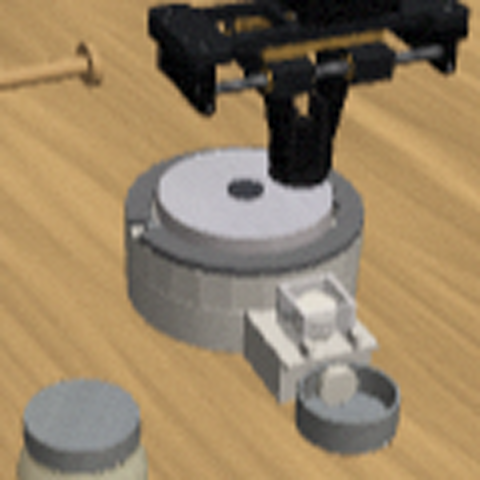

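The wheel is back up (z 0.0765, same as at the start), the tooth is at the gap (138,232), and one tablet is in the dish (340,385). I'll relieve the forces, release and retreat.

>>> step_arm:
  moves:
    - [0,0.02,-0.08,0,0,0]
    - [0,0.03,-0.16,0,0,0]
    - [0,0.03,-0.23,0,0,0]
    - [0,0.03,-0.23,0,0,0]

```text
clock: 27.15
eef_pos: [0.515, -0.0447, 0.104]
tcp_rot: [2.391, 2.034, 0.004]
ft_force: [5.2, -0.3, 1.2]
width: 0.193
gripper_force: 30.0
```

>>> step_arm:
  moves:
    - [0,0,0,0,0,0]
    - [0,0,0,0,0,0]
    - [0,0,0,0,0,0]
    - [0,0,0,0,0,0]
    - [0,0,0,0,0,0]
    - [0,0,0,0,0,0]
  hand: 0.5

```text
clock: 27.75
eef_pos: [0.5133, -0.0446, 0.1029]
tcp_rot: [-2.393, -2.035, 0.0]
ft_force: [0.2, -0.1, 0.9]
width: 0.661
gripper_force: 0.0
```

>>> step_arm:
  moves:
    - [0,0,-0.5,0,0,0]
    - [0,0,-1.5,0,0,0]
    - [0,0,-3.0,0,0,0]
    - [-0.8,0,-3.8,0,0,0]
    - [-2.0,0,-3.8,0,0,0]
    - [-2.0,0,-3.8,0,0,0]
    - [-2.0,0,-3.8,0,0,0]

```text
clock: 28.45
eef_pos: [0.5036, -0.1044, 0.217]
tcp_rot: [-2.395, -2.033, -0.0]
ft_force: [0.4, 0.5, -0.2]
width: 0.751
gripper_force: 0.0
```

```bash
python3 - <<'E'
from h import *
from scipy.optimize import least_squares
s=get_state();f=grab_frame('wrist');M=T(f,s);print(s['eef_pos'],s['ft_force'],s['width'])
q=cloud(f,M).reshape(-1,3);ok=f['depth'].reshape(-1)>.12
def fit(z0,z1,c0,rad,r0):
    a=q[ok&(np.hypot(q[:,0]-c0[0],q[:,1]-c0[1])<rad)&(q[:,2]>z0)&(q[:,2]<z1)]
    if len(a)<10: print('few');return
    hu=cv2.convexHull(a[:,:2].astype(np.float32))[:,0]
    r=least_squares(lambda c:np.hypot(hu[:,0]-c[0],hu[:,1]-c[1])-r0,c0,loss='soft_l1',f_scale=.001);print(len(a),r.x.round(4),np.median(a[:,2]).round(4));return r.x
h=fit(.09,.1,[.516,-.043],.035,.02);w=fit(.073,.08,[.5537,-.0497],.07,.058)
d=h-w;print('angle',np.degrees(np.arctan2(d[1],d[0])),np.hypot(*d))
g=grab_frame('scene');a=cv2.resize(g['img'][170:260,250:340],(400,400),interpolation=2);b=cv2.resize(f['img'][:240,180:420],(400,400));cv2.imwrite('pics/e.png',np.hstack([a,b]))
E
```

```text
[ 0.50355146 -0.10436614  0.21702473] [ 0.42202195  0.45494827 -0.24731187] 0.7508667297727593
1561 [ 0.5161 -0.0444] 0.0944
13605 [ 0.5535 -0.0507] 0.0755
angle 170.44172487003803 0.03790557072821525
```

View pics/e.png

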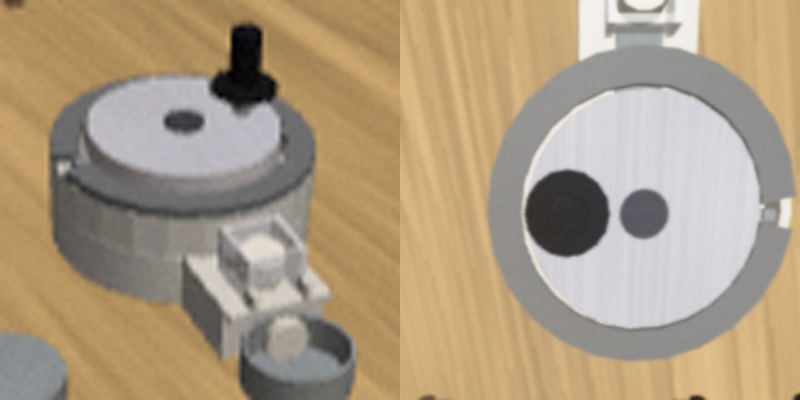

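```bash
python3 - <<'E'
from h import *
f=grab_frame('scene');P=cloud(f,T(f));im=f['img'].astype(int)
u0,v0=250+288*90/400,170+338*90/400
for v in range(int(v0)-6,int(v0)+8,2):
    for u in (int(u0)-2,int(u0)+2): print(v,u,P[v,u].round(4),im[v,u])
E
```

```text
240 312 [0.5781 0.0825 0.0333] [143 144 148]
240 316 [0.5582 0.0733 0.02  ] [134 139 142]
242 312 [0.579  0.0843 0.0288] [180 190 196]
242 316 [0.5711 0.0897 0.0293] [178 192 197]
244 312 [0.5828 0.0897 0.0278] [161 172 180]
244 316 [0.5714 0.0907 0.0241] [149 159 166]
246 312 [0.583  0.0905 0.0224] [147 158 164]
246 316 [0.5711 0.0909 0.0181] [149 162 166]
248 312 [0.5819 0.0897 0.0154] [146 159 164]
248 316 [0.5703 0.0907 0.0116] [144 156 163]
250 312 [0.5813 0.0896 0.009 ] [145 153 157]
250 316 [0.5701 0.0912 0.0057] [151 154 154]
252 312 [0.582  0.0911 0.0043] [145 142 137]
252 316 [0.574  0.0965 0.0047] [142 140 136]
```

```bash
python3 -c "
from h import *
print(get_state()['clock']);print(env.sign_off())"
```

```text
28.6
the job is handed in; nothing more can be done
None
```

Job handed in at 28.6 s: the dish is against the housing under the lip, the wheel made one full anticlockwise turn and sprang up at home (within about 0.01 rad), and one tablet is in the dish but standing on edge near its housing-side wall rather than lying flat. No other tablet came out, though I didn't count the two left in the tube.

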